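# Knock a dried-in paint strainer out of its housing

### The job

The strainer cartridge has dried fast inside its housing: take the push rod from the mat, put it through the round access hole in the back of the housing and push the strainer all the way out of the front onto the cradle. Draw the rod out and lay it back down with its handle on the rubber mat, and put the strainer in the steel cleaning tray. Leave the other things on the counter where they are.

Things in the scene. Friction and masses are not known exactly. Their poses are not given: they have to be found in the camera images.
- hole (a point): Centre of the round access hole (18 mm across, 14 mm deep) in the outer back face of the housing, 75 mm above the counter. Its x axis is level and points into the hole, along the bore and out of the front (the push direction); z is up. The fixed aluminium housing is 72 mm long (along x), 64 mm wide, its top 107 mm above the counter; brass stubs stand 10 mm out of its sides; foot 110 x 90 mm.
- bore_front (a point): Centre of the open front of the housing's bore (38 mm square), 72 mm beyond the hole along the same x axis, 75 mm above the counter. Axes as at the hole.
- cradle (a point): Middle of the fixed cradle, on top of its two level steel rails, 57 mm above the counter, level with the bore's floor. It runs 90 mm from the bore's front (45 mm behind this point along x) to a lip 12 mm above the rails (45 mm ahead). Only 23 mm wide over both rails, open at the sides. Axes as at the hole.
- strainer_centre (a point): Centre of the loose ribbed dark-steel strainer, 50 mm long (its x, the push direction at the start), 36 x 36 mm across, about 0.12 kg. It starts stuck inside the bore, its end 1 to 6 mm behind the front opening, too deep to grip; a push of 6 to 12 N moves it, only while pushed. It is clear of the bore when its centre is 25 mm beyond the front, and then lies on the rails, 6 mm over each side.
- rod_handle (a point): Centre of the push rod's wooden handle, 90 mm long (along x) by 30 mm wide by 40 mm tall, lying on its mat at the start (centre 20 mm above the mat). x points along the rod to its tip. The whole loose tool weighs about 0.22 kg, its centre of mass a little ahead of the handle's centre.
- rod_tip (a point): Flat tip of the push rod: a straight steel rod 10 mm thick that stands 120 mm out of the handle's front end on the handle's centre line; the tip is 165 mm ahead of the handle's centre along x.
- mat_top (a point): Centre of the top of the fixed grey rubber mat, 260 mm (along its x) by 110 mm, 4 mm thick. At the start the push rod lies along its x, handle centre 60 mm from the mat's centre towards -x.
- tray_in (a point): Centre of the inner floor (about 3 mm above the counter) of the fixed open steel cleaning tray, outside 130 mm (along its x) by 110 mm (along its y), walls 3 mm thick and 22 mm high.
- cup: White mixing cup, 90 mm across, 100 mm tall; origin under its foot. Bystander.
- tin: Closed paint tin, 90 mm across, 100 mm tall; origin under its foot. Bystander.
- wrench: Spanner 160 mm long lying on the counter. Bystander.
- stick: Wooden stirring stick, 200 x 22 x 5 mm, lying on the counter along its y. Bystander.
- tape: Tape core, cardboard ring 90 mm across, 24 mm high. Bystander.
- jar: Small grey closed jar, 48 mm across, 50 mm tall. Bystander.
Things that resemble listed ones, but are neither listed nor needed, are in the scene too. There is more than one size of the part that bears tray_in; the job needs the larger.

How it is judged:
By the outcome, as a careful person would: the job done as asked, in the order asked, and still so for the second after the job is handed in, with the robot touching nothing.
It also fails if it takes over 67 s, if anything falls off the work surface, if the arm or the gripper's body presses on something with over 40 N, if the wrist force passes 120 N, or if a joint passes its speed limit or range.

### The arm

A 6-joint arm with a two-finger parallel gripper is mounted at the origin on the work surface. World frame = base frame: x ahead of the robot, y to its left, z up, the work surface at z = 0. Lengths are in mm, angles in degrees, forces in N, time in s.
With the tool pointing down it reaches from about 350 to 850 mm from the base axis. Payload 8.1 kg.
Tool frame: the origin (TCP) lies at the very end of the fingers, on their centre line; the grasp point (between the pads) lies 19 mm behind it; z points along the fingers, y is the line along which they close (so a half turn about z gives the same grasp; the last joint's range is limited). The gripper opens to 85 mm and grips with 20 to 120 N. Pads are 22 mm wide; open, the fingers measure 114 mm over their backs; the gripper's body (76 mm by 85 mm) begins 54 mm behind the grasp point. The pads swing forward as they close: fully open they stand 13 mm farther back than shut.
Start: joints at [-76.799, 7.471, 85.268, -0, 87.261, -4.893], TCP at [186.366, -570.327, 231.292] pointing down, gripper open.
Joint ranges: [-169.43, 169.43], [-51.17, 129.36], [1.28, 143.12], [-76.62, 256.62], [0, 156.53], [-152.29, 152.29]. Speed limits (degrees/s): [136.94, 136.94, 159.86, 180, 180, 180].

### API

Orientations are given as [roll, pitch, yaw] about the fixed x, y, z axes, in that order (R = Rz(yaw) Ry(pitch) Rx(roll)).
In Python, from bench import sense, eyes, job, models gives the robot as it stands. The module is installed in compiled form; this text tells all that it offers.
- The arm moves only by the tool apply_moves, never from a script. Its argument "rows" is a list of rows, each a list of 6 numbers: the shift along the tool's x, y, z in mm, then the turn, a rotation vector about the tool's x, y, z in rad. In form: [[dx, dy, dz, rx, ry, rz], ...]. A call has exactly 5 rows; each row shifts and turns the commanded pose from where the row before left it, along the tool's axes as they then stand; what a row does not reach is not made up. A row lasts 1/8 s, in which the tool goes at most 62.5 mm and 10.7 degrees, less where a joint would pass 70% of its speed; a pose out of reach is approached as far as the arm can. A call is refused whole if a number of a shift passes 62.5 or a number of a turn 0.188, either way. A call with a gripper value outside its range is refused whole. "fingers" is the finger opening in mm, from 0 to 85.4, set as the call begins (left out, the last holds). The fingers move at their own pace and stop on an object; "grip_force" is the grip in N (left out, the last holds). Time passes only in rows, so rows that do not move let the fingers close, or fill a call up. It gives the time, the measured TCP pose, the force, the opening and the grip force at its end, in the units of the state.
- sense(): the state, without advancing time (a new reading comes with each control period).
- eyes.snapshot(name): name is "scene" or "top"; returns (picture, depth): 480x640x3 uint8, red, green, blue; 480x640 float32, mm along the optical axis (not along the pixel's ray), 0 where there is no reading.
- eyes.get_calibration(name): a dict with "intrinsics" (3x3 intrinsics, pixels), "R" (3x3) and "t" (3): a world point X has camera coordinates R X + t. Camera axes: x right, y down, z forward; pixel columns grow to the right and rows downward; lengths in mm; the calibration is good to about 2 mm. A picture is of the moment at which its call begins. get_calibration takes no time and is no camera call.
- job.hand_in(): hands the job in; it is judged then, once.
Trained networks look in the newest picture that a camera, given by its name, has taken for a name from the list of things; names that differ only in an ending like _2 or _b are one class to them, and where a whole thing is asked for, a point or a joint stands for the part that bears it (a point fixed in the world has none). Each returns a list of dicts, best first, with "confidence" (0 to 1); they miss things now and then, are a little off and sometimes report something else, mostly with a low value. They report only what shows in the picture. A call takes as long as a camera call. They do not tell look-alikes from the thing itself.
- models.boxes_of(name, camera): "xyz" ([x, y, z] in mm, in world coordinates, good to about 4 mm: the middle of the surface that is visible of it).
- models.cut_out(name, camera): "pixels" (480x640 bool, what is visible of it).
- models.place_of(name, camera): "xyz" ([x, y, z] in mm, in world coordinates, good to about 4 mm: a listed point, or the origin of a listed thing).
The state is a dict: "time": time; "joint_pos": joint angles; "qd": joint speeds; "joint_efforts": joint torques, N m; "tool_pos": TCP position; "tcp_rot": TCP orientation; "ft_force": force on the tool from outside, world axes, zero at the start; "wrist_torque": the same for the moment, N m; "finger_gap": finger opening in mm; "grip_force": force on a finger pad.
Only numpy, scipy, OpenCV 4.12 (cv2) and the standard library are available. Lean on these libraries where they do the work, as an engineer would, in place of code of your own. Each camera call takes 0.05 s, during which the arm holds its last target. There are 200 camera calls.

## Working session

There is one attempt and no reset: what is moved stays moved. The work goes in short steps, Python scripts to look and compute and a tool call to move; the robot and the scene stay as the last step left them, time stands still between calls to the robot, and variables do not carry over. Pictures are saved under pics/ and viewed, at most 10 in all, crops included, and the job is handed in when it is done.

Besides the shell and the picture viewer there is one more tool, called after "Request:" as name(argument=value, ...) on one line, values as JSON. apply_moves: Moves the arm, as the interface text tells. Its arguments: {"type":"object","properties":{"rows":{"type":"array"},"fingers":{"type":"number"},"grip_force":{"type":"number"}},"required":["rows"]}

```bash
mkdir -p pics
python3 - <<'E'
from bench import sense,eyes,models
import cv2,numpy as np
for c in("scene","top"):
    p,d=eyes.snapshot(c); cv2.imwrite(f"pics/{c}0.png",p[...,::-1])
    np.save(f"d_{c}.npy",d);np.save(f"p_{c}.npy",p)
    k=eyes.get_calibration(c); print(c,np.round(k["R"],3).tolist(),np.round(k["t"]).tolist(),np.round(k["intrinsics"],0).tolist())
    for n in["hole","bore_front","cradle","strainer_centre","rod_handle","rod_tip","mat_top","tray_in"]:
        print(n,[(np.round(r["xyz"]).tolist(),round(r["confidence"],2)) for r in models.place_of(n,c)][:3])
s=sense();print(s)
E
```

```text
scene [[0.802, 0.598, -0.019], [0.413, -0.576, -0.705], [-0.433, 0.558, -0.709]] [-378.0, -220.0, 1578.0] [[530.0, 0.0, 318.0], [0.0, 530.0, 237.0], [0.0, 0.0, 1.0]]
hole [([518.0, -44.0, 74.0], 0.72)]
bore_front [([491.0, -109.0, 74.0], 0.87)]
cradle [([470.0, -153.0, 62.0], 0.79)]
strainer_centre [([324.0, -292.0, 3.0], 0.61), ([498.0, -86.0, 73.0], 0.54), ([393.0, -430.0, 2.0], 0.24)]
rod_handle [([612.0, 274.0, 21.0], 0.8), ([324.0, -292.0, 2.0], 0.62), ([472.0, -151.0, 61.0], 0.24)]
rod_tip [([491.0, 171.0, 25.0], 0.56)]
mat_top [([560.0, 244.0, 3.0], 0.72), ([607.0, -367.0, 2.0], 0.22)]
tray_in [([805.0, -305.0, 1.0], 0.8), ([607.0, -368.0, 10.0], 0.65)]
top [[0.02, -1.0, -0.014], [-0.998, -0.019, -0.06], [0.06, 0.015, -0.998]] [-57.0, 563.0, 1331.0] [[514.0, 0.0, 320.0], [0.0, 514.0, 231.0], [0.0, 0.0, 1.0]]
hole [([517.0, -42.0, 75.0], 0.86)]
bore_front [([488.0, -112.0, 78.0], 0.78)]
cradle [([474.0, -151.0, 56.0], 0.62)]
strainer_centre [([323.0, -290.0, 2.0], 0.22)]
rod_handle [([614.0, 275.0, 26.0], 0.89)]
rod_tip [([486.0, 168.0, 24.0], 0.6)]
mat_top [([564.0, 239.0, 3.0], 0.95), ([757.0, 80.0, -2.0], 0.4)]
tray_in [([803.0, -302.0, 1.0], 0.98), ([604.0, -365.0, 1.0], 0.88)]
{'time': 0.9, 'joint_pos': array([-7.68002931e+01,  7.46888396e+00,  8.52673984e+01,  9.26438008e-04,
        8.72609671e+01, -4.89357764e+00]), 'qd': array([-0.09956419, -0.03212074, -0.01749493, -0.03282857,  0.00271973,
       -0.01353999]), 'joint_efforts': array([-3.41117129e-04, -5.69310057e+01, -5.00878751e+01,  5.94583821e-05,
        8.63165715e-04, -1.25477431e-06]), 'tool_pos': array([ 186.36375808, -570.3371738 ,  231.31988775]), 'tcp_rot': array([ 1.79997181e+02, -6.87377499e-04,  1.80932403e+01]), 'ft_force': array([-0.56129916, -0.27615884, -0.38569304]), 'wrist_torque': array([-0.00161346,  0.00192646,  0.01163679]), 'grip_force': 0.0, 'finger_gap': 85.67552298777173}
```

View pics/scene0.png

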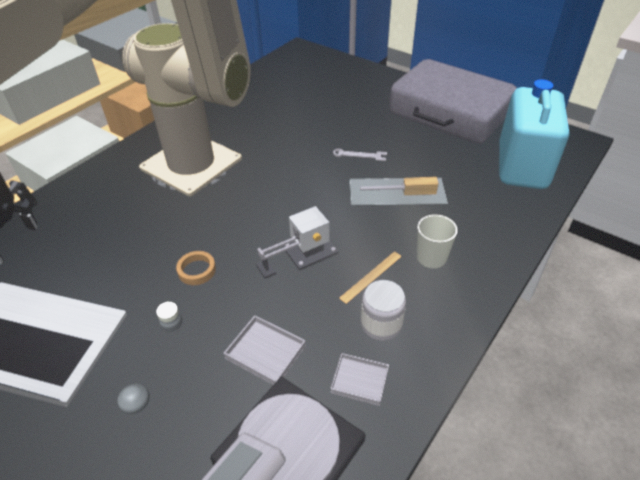

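View pics/top0.png

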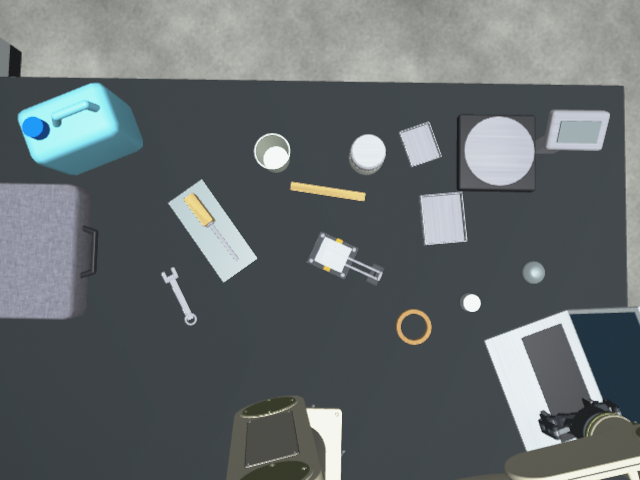

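The scene view shows the housing at about (310,230) with the cradle to its left at (280,250), the rod on its mat at (400,190), and trays at (264,348) and (360,378). In the top view, the larger tray is at (443,218), the mat at (212,230) and the housing at (333,252). Next I'll refine these positions using the masks and depth.

```bash
cat > h.py <<'E'
import numpy as np,cv2
from bench import sense,eyes,models
def cloud(c,d,mask):
    k=eyes.get_calibration(c);K=np.array(k["intrinsics"]);v,u=np.nonzero(mask&(d>0));z=d[v,u]
    P=np.stack([(u-K[0,2])/K[0,0]*z,(v-K[1,2])/K[1,1]*z,z],1)
    return (P-np.array(k["t"]))@np.array(k["R"])
def rect(P):
    r=cv2.minAreaRect(P[:,:2].astype(np.float32));return np.round(r[0],1),np.round(r[1],1),round(r[2],1)
E
python3 - <<'E'
from h import *
for c in("top","scene"):
    p,d=eyes.snapshot(c)
    A=cloud(c,d,d>0)
    def sel(x,y,r,lo,hi):
        return A[(np.hypot(A[:,0]-x,A[:,1]-y)<r)&(A[:,2]>lo)&(A[:,2]<hi)]
    for n,a in dict(handle=(613,275,60,30,55),rod=(530,207,55,14,40),housetop=(503,-77,60,100,115),rails=(472,-150,50,50,80),trayrim=(605,-367,100,15,32),floor=(605,-367,40,-5,12),tablenear=(450,50,40,-20,20)).items():
        P=sel(*a); 
        if len(P)>5: print(c,n,len(P),rect(P),np.round(P.mean(0),1),np.round(np.percentile(P[:,2],[5,50,95]),1))
    for n in("mat_top","rod_handle","tray_in"):
        for r in models.cut_out(n,c)[:2]:
            P=cloud(c,d,r["pixels"]);print(c,n,round(r["confidence"],2),len(P),rect(P),np.round(np.median(P,0),1))
E
```

```text
top handle 438 (array([610. , 268.4]), array([98.1, 30.9]), 39.0) [611.5 268.7  42.1] [34.7 42.5 47.3]
top rod 162 (array([531.1, 205.5]), array([109.6,  10.7]), 38.2) [531.  204.9  27. ] [22.2 27.2 31.7]
top housetop 771 (array([502.1, -79.5]), array([72., 64.]), 66.6) [501.8 -79.5 106.8] [102.5 106.7 110.9]
top rails 150 (array([ 469.4, -154.8]), array([88.5, 22.8]), 66.6) [ 468.4 -156.7   56.7] [51.8 56.5 61.3]
top trayrim 307 (array([ 616.6, -375. ]), array([154.6, 130.6]), 5.8) [ 615.1 -373.4   21.5] [16.  21.1 29.2]
top floor 722 (array([ 605.2, -366.8]), array([78.2, 78.7]), 48.1) [ 605.  -366.9    3. ] [-1.3  3.   7.4]
top tablenear 721 (array([449.7,  50.2]), array([78. , 78.5]), 26.8) [449.9  50.   -0.5] [-5.3 -0.5  4.2]
top mat_top 0.89 3460 (array([561.6, 241.6]), array([262.9, 114.8]), 36.6) [549.2 231.9   3.3]
top rod_handle 0.72 540 (array([568.7, 234.8]), array([204.5,  30.3]), 38.6) [603.9 260.5  41.4]
top rod_handle 0.48 282 (array([ 388.4, -430.1]), array([40.8, 41.6]), 64.2) [ 389.9 -425.7   48.6]
top tray_in 0.88 2194 (array([ 605.2, -370.2]), array([133. , 121.4
[... 484 characters left out ...]
ay([ 610.3, -367.5]), array([140.1, 118.6]), 6.0) [ 606.6 -367.7   20.7] [15.7 20.9 25.1]
scene floor 969 (array([ 605. , -366.5]), array([77.9, 77.9]), 17.0) [ 605.3 -367.5    4. ] [1.1 3.9 6.9]
scene tablenear 258 (array([456.5,  66.1]), array([43.9, 78.1]), 67.9) [456.   64.    1.4] [-2.1  1.4  4.3]
scene mat_top 0.84 1760 (array([563.4, 242.7]), array([261.3, 121.3]), 36.1) [542.2 219.2   4.9]
scene rod_handle 0.96 744 (array([584.8, 243. ]), array([231.7,  70.1]), 53.2) [610.9 258.2  30.5]
scene tray_in 0.96 2021 (array([ 800. , -299.3]), array([99.1, 97.9]), 19.6) [ 801.4 -302.9    3.6]
scene tray_in 0.87 3220 (array([ 602.8, -359.7]), array([148.3, 125.6]), 6.7) [ 604.3 -364.4    4.9]
```

```bash
cat >> h.py <<'E'
from scipy.spatial.transform import Rotation as Ro
def plan(*tg,start=None):
    """tg: (x,y,z,yaw,nrows). prints rows in tool axes, tool pointing down"""
    s=sense();p=np.array(s["tool_pos"]);R=Ro.from_euler("xyz",s["tcp_rot"],degrees=True)
    print("at",np.round(p,1),np.round(s["tcp_rot"],2),"t",round(s["time"],2),"gap",round(s["finger_gap"],1),"grip",s["grip_force"],"F",np.round(s["ft_force"],1))
    for x,y,z,yaw,n in tg:
        T=Ro.from_euler("xyz",[180,0,yaw],degrees=True);dr=(R.inv()*T).as_rotvec()/n;dp=(np.array([x,y,z])-p)/n
        out=[]
        for i in range(n):
            out.append([round(float(a),1) for a in R.inv().apply(dp)]+[round(float(a),3)+0. for a in dr])
            R=R*Ro.from_rotvec(dr);p=p+dp
        print(out)
E
python3 -c "
from h import *
plan((400,-149,240,28,10),(613.5,272,150,38.6,10))"
```

```text
at [ 186.4 -570.3  231.3] [-180.     -0.     18.09] t 1.3 gap 85.3 grip 0.0 F [-0.3  0.7  0.3]
[[33.4, -33.4, -0.9, 0.0, 0.0, -0.017], [34.0, -32.8, -0.9, 0.0, 0.0, -0.017], [34.5, -32.2, -0.9, 0.0, 0.0, -0.017], [35.1, -31.6, -0.9, 0.0, 0.0, -0.017], [35.6, -31.0, -0.9, 0.0, 0.0, -0.017], [36.2, -30.4, -0.9, 0.0, 0.0, -0.017], [36.7, -29.8, -0.9, 0.0, 0.0, -0.017], [37.2, -29.1, -0.9, 0.0, 0.0, -0.017], [37.7, -28.5, -0.9, 0.0, 0.0, -0.017], [38.2, -27.8, -0.9, 0.0, 0.0, -0.017]]
[[38.6, -27.1, 9.0, 0.0, 0.0, -0.019], [39.1, -26.4, 9.0, 0.0, 0.0, -0.019], [39.6, -25.7, 9.0, 0.0, 0.0, -0.019], [40.1, -25.0, 9.0, 0.0, 0.0, -0.019], [40.5, -24.2, 9.0, 0.0, 0.0, -0.019], [41.0, -23.5, 9.0, 0.0, 0.0, -0.019], [41.4, -22.7, 9.0, 0.0, 0.0, -0.019], [41.8, -21.9, 9.0, 0.0, 0.0, -0.019], [42.2, -21.2, 9.0, 0.0, 0.0, -0.019], [42.6, -20.4, 9.0, 0.0, 0.0, -0.019]]
```

Request:
apply_moves(rows=[[33, -33, -1, 0, 0, -0.017], [34, -33, -1, 0, 0, -0.017], [34.5, -32, -1, 0, 0, -0.017], [35, -31.5, -1, 0, 0, -0.017], [35.5, -31, -1, 0, 0, -0.017]], fingers=85)

```text
time: 1.92
tool_pos: [293.5, -359.2, 236.5]
tcp_rot: [180.0, -0.0, 23.0]
ft_force: [0.8, -0.6, -0.4]
finger_gap: 85.0
grip_force: 0.0
```

Request:
apply_moves(rows=[[36, -30.5, -1, 0, 0, -0.017], [36.5, -30, -1, 0, 0, -0.017], [37, -29, -1, 0, 0, -0.017], [37.5, -28.5, -1, 0, 0, -0.017], [38, -28, -1, 0, 0, -0.017]])

```text
time: 2.55
tool_pos: [399.8, -148.8, 241.6]
tcp_rot: [180.0, -0.0, 27.9]
ft_force: [0.5, -0.5, -0.2]
finger_gap: 85.1
grip_force: 0.0
```

Request:
apply_moves(rows=[[38.5, -27, 9, 0, 0, -0.019], [39, -26.5, 9, 0, 0, -0.019], [39.5, -25.5, 9, 0, 0, -0.019], [40, -25, 9, 0, 0, -0.019], [40.5, -24, 9, 0, 0, -0.019]])

```text
time: 3.18
tool_pos: [507.0, 61.1, 196.2]
tcp_rot: [180.0, -0.0, 33.3]
ft_force: [0.2, -0.2, 0.5]
finger_gap: 84.8
grip_force: 0.0
```

Request:
apply_moves(rows=[[41, -23.5, 9, 0, 0, -0.019], [41.5, -22.5, 9, 0, 0, -0.019], [42, -22, 9, 0, 0, -0.019], [42, -21, 9, 0, 0, -0.019], [42.5, -20.5, 9, 0, 0, -0.019]])

```text
time: 3.8
tool_pos: [613.7, 271.5, 151.0]
tcp_rot: [180.0, -0.0, 38.8]
ft_force: [0.3, -0.3, 0.4]
finger_gap: 85.2
grip_force: 0.0
```

```bash
python3 -c "
from h import *
plan((613.5,272,60,38.6,3),(613.5,272,11,38.6,5),(613.5,272,11,38.6,2))"
```

```text
at [613.7 271.5 151. ] [ 1.7999e+02 -1.0000e-02  3.8760e+01] t 3.8 gap 85.2 grip 0.0 F [ 0.3 -0.3  0.4]
[[0.0, -0.2, 30.3, 0.0, 0.0, 0.001], [0.0, -0.2, 30.3, 0.0, 0.0, 0.001], [0.0, -0.2, 30.3, 0.0, 0.0, 0.001]]
[[-0.0, 0.0, 9.8, 0.0, 0.0, 0.0], [-0.0, 0.0, 9.8, 0.0, 0.0, 0.0], [-0.0, 0.0, 9.8, 0.0, 0.0, 0.0], [-0.0, 0.0, 9.8, 0.0, 0.0, 0.0], [-0.0, 0.0, 9.8, 0.0, 0.0, 0.0]]
[[-0.0, 0.0, 0.0, 0.0, 0.0, 0.0], [-0.0, 0.0, 0.0, 0.0, 0.0, 0.0]]
```

Request:
apply_moves(rows=[[0, 0, 40, 0, 0, 0], [0, 0, 40, 0, 0, 0], [0, 0, 30, 0, 0, 0], [0, 0, 20, 0, 0, 0], [0, 0, 10, 0, 0, 0]])

```text
time: 4.42
tool_pos: [612.7, 269.9, 10.2]
tcp_rot: [-180.0, 0.1, 38.7]
ft_force: [0.4, -0.1, 0.8]
finger_gap: 85.0
grip_force: 0.0
```

Request:
apply_moves(rows=[[0, 0, 0, 0, 0, 0], [0, 0, 0, 0, 0, 0], [0, 0, 0, 0, 0, 0], [0, 0, 0, 0, 0, 0], [0, 0, 0, 0, 0, 0]], fingers=15, grip_force=80)

```text
time: 5.05
tool_pos: [614.3, 270.6, 13.1]
tcp_rot: [180.0, -0.2, 38.7]
ft_force: [-0.0, -0.4, 7.7]
finger_gap: 28.8
grip_force: 80.2
```

Request:
apply_moves(rows=[[0, 0, 0, 0, 0, 0], [0, 0, 0, 0, 0, 0], [0, 0, -10, 0, 0, 0], [0, 0, -20, 0, 0, 0], [0, 0, -20, 0, 0, 0]])

```text
time: 5.68
tool_pos: [613.2, 270.1, 63.0]
tcp_rot: [180.0, -0.0, 38.7]
ft_force: [-0.4, 0.5, -1.4]
finger_gap: 29.2
grip_force: 79.3
```

```bash
python3 -c "
from h import *
plan((597.8,142,63,66.7,5))"
```

```text
at [613.2 270.1  63. ] [ 1.7999e+02 -2.0000e-02  3.8720e+01] t 5.67 gap 29.2 grip 79.26726937294006 F [-0.4  0.5 -1.4]
[[-18.4, 18.1, -0.0, 0.0, 0.0, -0.098], [-20.1, 16.2, -0.0, 0.0, 0.0, -0.098], [-21.6, 14.1, -0.0, 0.0, 0.0, -0.098], [-22.9, 12.0, -0.0, 0.0, 0.0, -0.098], [-23.9, 9.7, -0.0, 0.0, 0.0, -0.098]]
```

Request:
apply_moves(rows=[[-18.5, 18, 0, 0, 0, -0.098], [-20, 16, 0, 0, 0, -0.098], [-21.5, 14, 0, 0, 0, -0.098], [-23, 12, 0, 0, 0, -0.098], [-24, 10, 0, 0, 0, -0.098]])

```text
time: 6.3
tool_pos: [598.3, 141.2, 63.1]
tcp_rot: [179.9, -0.1, 67.0]
ft_force: [0.8, 0.2, -1.5]
finger_gap: 29.1
grip_force: 79.1
```

Request:
apply_moves(rows=[[0, 0, 0, 0, 0, 0], [0, 0, 0, 0, 0, 0], [0, 0, 0, 0, 0, 0], [0, 0, 0, 0, 0, 0], [0, 0, 0, 0, 0, 0]])

```text
time: 6.92
tool_pos: [597.7, 142.4, 61.2]
tcp_rot: [-180.0, 0.0, 66.8]
ft_force: [-0.8, 0.6, -2.5]
finger_gap: 29.3
grip_force: 79.2
```

```bash
cat > look.py <<'E'
from h import *
import sys
B=np.array([-.3955,-.9184])
for c in("top","scene"):
    k=eyes.get_calibration(c)
    for i in range(1):
        p,d=eyes.snapshot(c); A=cloud(c,d,d>0)
        # in frame along push direction from hole
        o=np.array([516.7,-46.2]);a=(A[:,:2]-o)@B;b=(A[:,:2]-o)@np.array([.9184,-.3955])
        m=(a>-150)&(a<-20)&(abs(b)<25)&(A[:,2]>45)&(A[:,2]<100)
        P=np.c_[a,b,A[:,2]][m]
        for lo in range(-150,-20,20):
            q=P[(P[:,0]>=lo)&(P[:,0]<lo+20)]
            if len(q)>3: print(c,lo+10,len(q),"lat",np.round([q[:,1].mean(),q[:,1].min(),q[:,1].max()],1),"z",np.round([q[:,2].mean()],1))
        if len(P): print("tip a max",P[:,0].max().round(1))
        m=(abs(a-36)<34)&(abs(b)<50)&(abs(A[:,2]-107)<9)
        print("house lat",np.round([b[m].min(),b[m].max(),b[m].mean()],1),"z",A[m,2].mean().round(1))
    print([(np.round(r["xyz"]).tolist(),round(r["confidence"],2)) for r in models.place_of("rod_tip",c)][:2])
    cv2.imwrite(f"pics/{c}_{sys.argv[1]}.png",p[...,::-1])
    np.save(f"p_{c}.npy",p)
E
python3 look.py 1
python3 - <<'E'
import cv2,numpy as np
a=cv2.imread('pics/scene_1.png')[130:290,230:450];b=cv2.imread('pics/top_1.png')[130:290,200:420]
cv2.imwrite('pics/c1.png',np.hstack([cv2.resize(x,(400,291),interpolation=cv2.INTER_CUBIC) for x in(a,b)]))
E
```

```text
top -140 32 lat [-1.6 -6.4  3. ] z [75.3]
top -120 31 lat [-1.4 -6.   3.4] z [75.4]
top -100 31 lat [-1.5 -6.4  3.4] z [75.4]
top -80 34 lat [-1.8 -6.5  3.1] z [75.4]
top -60 32 lat [-1.3 -6.   3.5] z [75.8]
top -40 14 lat [-1.5 -6.3  2.6] z [76.]
tip a max -40.9
house lat [-32.2  31.6  -0.4] z 106.7
[([533.0, -11.0, 71.0], 0.53)]
scene -140 28 lat [ 1.5 -4.4  5.4] z [76.]
scene -120 29 lat [ 1.5 -6.   7.9] z [76.]
scene -100 28 lat [ 2.3 -4.   6.7] z [76.2]
scene -80 30 lat [ 1.6 -6.5  7.8] z [76.]
scene -60 30 lat [ 1.9 -3.7  8.4] z [76.]
scene -40 16 lat [ 1.4 -3.6  5.6] z [75.3]
tip a max -41.1
house lat [-33.6  36.7   5.1] z 107.2
[([539.0, -6.0, 76.0], 0.7), ([675.0, -65.0, 4.0], 0.35)]
```

View pics/c1.png

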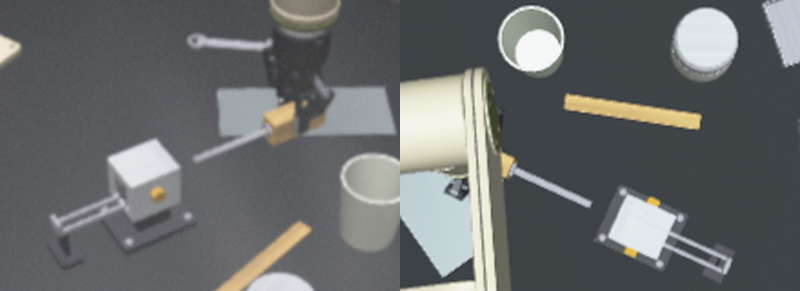

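The crop shows the rod level, with its tip about 41 mm short of the hole. It sits roughly 1 mm to one side and 2.5 mm low, so I'll correct that and go in.

Request:
apply_moves(rows=[[-8, 1.2, -2.5, 0, 0, 0], [-12, 0, 0, 0, 0, 0], [-10, 0, 0, 0, 0, 0], [-6, 0, 0, 0, 0, 0], [-3, 0, 0, 0, 0, 0]])

```text
time: 7.75
tool_pos: [583.3, 105.1, 63.8]
tcp_rot: [180.0, -0.0, 66.8]
ft_force: [-0.4, 0.1, -2.0]
finger_gap: 28.9
grip_force: 79.2
```

Request:
apply_moves(rows=[[-3, 0, 0, 0, 0, 0], [-3, 0, 0, 0, 0, 0], [-3, 0, 0, 0, 0, 0], [-2, 0, 0, 0, 0, 0], [0, 0, 0, 0, 0, 0]])

```text
time: 8.38
tool_pos: [579.1, 95.4, 63.8]
tcp_rot: [180.0, 0.0, 66.8]
ft_force: [-0.0, 0.4, -1.6]
finger_gap: 28.9
grip_force: 79.2
```

```bash
python3 look.py 2;python3 -c "
from h import *
plan()"
```

```text
top -120 15 lat [ 9.1  0.4 14.9] z [90.7]
top -100 44 lat [ 0.5 -8.6 13.1] z [79.1]
top -80 31 lat [-0.1 -5.   5. ] z [78.4]
top -60 32 lat [-0.3 -5.1  4.4] z [77.9]
top -40 33 lat [ 0.2 -4.7  5. ] z [78.8]
top -20 15 lat [-0.3 -4.8  4.1] z [77.8]
tip a max -20.6
house lat [-32.3  31.6  -0.4] z 106.7
[([514.0, -54.0, 72.0], 0.44)]
scene -140 161 lat [  9.5 -24.4  24.9] z [86.4]
scene -120 166 lat [  8.2 -13.6  19.3] z [83.9]
scene -100 44 lat [ 3.8 -6.8 14.7] z [78.1]
scene -80 28 lat [ 3.4 -1.8  7.7] z [79.]
scene -60 32 lat [ 3.5 -6.   8.2] z [79.]
scene -40 28 lat [ 3.3 -1.   8.1] z [78.9]
scene -20 17 lat [ 3.4 -2.1  7.4] z [78.4]
tip a max -20.0
house lat [-33.8  37.6   4.9] z 107.2
[]
at [579.2  95.6  63.8] [180.   -0.   66.8] t 8.57 gap 29.1 grip 79.16459441184998 F [-0.1  0.7 -2.6]
```

Request:
apply_moves(rows=[[-4, 0, 0, 0, 0, 0], [-4, 0, 0, 0, 0, 0], [-4, 0, 0, 0, 0, 0], [-4, 0, 0, 0, 0, 0], [-4, 0, 0, 0, 0, 0]])

```text
time: 9.2
tool_pos: [572.6, 79.0, 64.8]
tcp_rot: [179.9, -0.3, 66.8]
ft_force: [4.3, 10.6, -3.3]
finger_gap: 28.9
grip_force: 79.2
```

Request:
apply_moves(rows=[[-4, 0, 0, 0, 0, 0], [-4, 0, 0, 0, 0, 0], [-4, 0, 0, 0, 0, 0], [-4, 0, 0, 0, 0, 0], [-4, 0, 0, 0, 0, 0]])

```text
time: 9.82
tool_pos: [564.7, 60.6, 64.7]
tcp_rot: [179.9, -0.3, 66.8]
ft_force: [4.6, 10.9, -2.0]
finger_gap: 29.1
grip_force: 79.2
```

Request:
apply_moves(rows=[[-4, 0, 0, 0, 0, 0], [-4, 0, 0, 0, 0, 0], [-4, 0, 0, 0, 0, 0], [-4, 0, 0, 0, 0, 0], [-2, 0, 0, 0, 0, 0]])

```text
time: 10.45
tool_pos: [556.3, 42.1, 64.0]
tcp_rot: [180.0, -0.0, 66.8]
ft_force: [0.1, 1.8, -2.7]
finger_gap: 29.2
grip_force: 79.1
```

```bash
cat > ls.py <<'E'
from h import *
B=np.array([-.3955,-.9184])
for c in("top","scene"):
    p,d=eyes.snapshot(c); A=cloud(c,d,d>0)
    o=np.array([516.7,-46.2]);a=(A[:,:2]-o)@B;b=(A[:,:2]-o)@np.array([.9184,-.3955])
    m=(a>75)&(a<175)&(abs(b)<40)&(A[:,2]>82)&(A[:,2]<104)
    P=np.c_[a,b,A[:,2]][m]
    if len(P)>4: print(c,len(P),"a",P[:,0].min(),P[:,0].max(),"b",P[:,1].min(),P[:,1].max(),"z",P[:,2].mean(),rect(P), "world",rect(A[m]))
    print([(np.round(r["xyz"]).tolist(),round(r["confidence"],2)) for r in models.place_of("strainer_centre",c)][:3])
E
python3 ls.py
```

```text
top 258 a 75.04831884412808 118.12644575654886 b -18.30738497311343 17.687089450210184 z 92.55911795939964 (array([96.6, -0.3]), array([42.8, 36. ]), 0.5) world (array([ 478.3, -134.8]), array([42.8, 36. ]), 67.2)
[([482.0, -131.0, 75.0], 0.82)]
scene 273 a 75.09085558718981 117.0763672443595 b -18.772870294834235 22.827458783177526 z 92.58058776773302 (array([96.2,  2.1]), array([41.5, 41.9]), 89.7) world (array([ 480.6, -135.3]), array([41.9, 41.5]), 66.4)
[([554.0, 43.0, 73.0], 0.75), ([478.0, -131.0, 73.0], 0.56)]
```

Request:
apply_moves(rows=[[-4, 0, 0, 0, 0, 0], [-4, 0, 0, 0, 0, 0], [-4, 0, 0, 0, 0, 0], [-4, 0, 0, 0, 0, 0], [-3, 0, 0, 0, 0, 0]])

```text
time: 11.28
tool_pos: [548.7, 24.5, 63.8]
tcp_rot: [180.0, -0.0, 66.8]
ft_force: [0.6, 0.9, -1.9]
finger_gap: 28.8
grip_force: 79.1
```

Request:
apply_moves(rows=[[0, 0, 0, 0, 0, 0], [10, 0, 0, 0, 0, 0], [20, 0, 0, 0, 0, 0], [25, 0, 0, 0, 0, 0], [25, 0, 0, 0, 0, 0]])

```text
time: 11.9
tool_pos: [581.0, 100.4, 63.8]
tcp_rot: [180.0, -0.0, 66.8]
ft_force: [0.0, 0.8, -1.8]
finger_gap: 28.7
grip_force: 79.1
```

```bash
python3 ls.py; python3 -c "
from h import *
plan()"
```

```text
top 301 a 87.42038872911682 137.42675475802176 b -18.103550441549288 17.977400817728658 z 92.76467740979604 (array([ 1.124e+02, -1.000e-01]), array([50. , 36.1]), 0.0) world (array([ 472.2, -149.4]), array([50. , 36.1]), 66.7)
[([474.0, -147.0, 73.0], 0.76)]
scene 330 a 84.55043052254383 136.53138382874153 b -19.33248972264979 21.989905685856815 z 92.40153157539318 (array([110.5,   1. ]), array([51.9, 41.2]), 1.2) world (array([ 473.9, -148.1]), array([51.9, 41.2]), 67.9)
[([473.0, -146.0, 72.0], 0.68)]
at [580.4  99.6  63.6] [-1.7999e+02  1.0000e-02  6.6900e+01] t 12.1 gap 29.0 grip 79.1959547996521 F [ 0.5 -0.5 -1.8]
```

```bash
python3 -c "
from h import *
plan((608.2,164.5,64,66.8,2),(613.3,270.5,60,38.7,5),(613.3,270.5,14.5,38.7,3))"
```

```text
at [580.4  99.6  63.6] [-1.7999e+02  1.0000e-02  6.6900e+01] t 12.1 gap 29.0 grip 79.1959547996521 F [ 0.5 -0.5 -1.8]
[[35.3, 0.0, -0.2, 0.0, 0.0, 0.001], [35.3, -0.0, -0.2, 0.0, 0.0, 0.001]]
[[19.9, -7.4, 0.8, 0.0, 0.0, 0.098], [19.1, -9.3, 0.8, 0.0, 0.0, 0.098], [18.1, -11.1, 0.8, 0.0, 0.0, 0.098], [16.9, -12.9, 0.8, 0.0, 0.0, 0.098], [15.5, -14.5, 0.8, 0.0, 0.0, 0.098]]
[[0.0, -0.0, 15.2, 0.0, 0.0, 0.0], [0.0, -0.0, 15.2, 0.0, 0.0, 0.0], [0.0, -0.0, 15.2, 0.0, 0.0, 0.0]]
```

Request:
apply_moves(rows=[[35, 0, 0, 0, 0, 0], [35, 0, 0, 0, 0, 0], [20, -7.5, 1, 0, 0, 0.098], [19, -9.5, 1, 0, 0, 0.098], [18, -11, 1, 0, 0, 0.098]])

```text
time: 12.72
tool_pos: [610.7, 226.5, 60.5]
tcp_rot: [-180.0, 0.0, 49.7]
ft_force: [1.0, -0.1, -2.5]
finger_gap: 29.1
grip_force: 79.3
```

Request:
apply_moves(rows=[[17, -13, 1, 0, 0, 0.098], [15.5, -14.5, 1, 0, 0, 0.098], [0, 0, 17, 0, 0, 0], [0, 0, 15, 0, 0, 0], [0, 0, 8, 0, 0, 0]])

```text
time: 13.35
tool_pos: [611.4, 267.3, 16.2]
tcp_rot: [-179.9, 0.2, 38.7]
ft_force: [-0.9, -1.1, -2.2]
finger_gap: 28.9
grip_force: 79.3
```

Request:
apply_moves(rows=[[0, 0, 2, 0, 0, 0], [0, 0, 2, 0, 0, 0], [0, 0, 0, 0, 0, 0], [0, 0, 0, 0, 0, 0], [0, 0, 0, 0, 0, 0]])

```text
time: 13.98
tool_pos: [613.1, 269.0, 15.2]
tcp_rot: [180.0, -0.0, 38.7]
ft_force: [-1.1, -0.3, -1.5]
finger_gap: 28.9
grip_force: 79.3
```

Request:
apply_moves(rows=[[0, 0, 1, 0, 0, 0], [0, 0, 1, 0, 0, 0], [0, 0, 0, 0, 0, 0], [0, 0, 0, 0, 0, 0], [0, 0, 0, 0, 0, 0]])

```text
time: 14.6
tool_pos: [612.9, 268.8, 13.1]
tcp_rot: [180.0, -0.0, 38.7]
ft_force: [-2.5, -2.0, 3.6]
finger_gap: 28.5
grip_force: 79.9
```

Contact with the mat, so I'll release, rise and check.

Request:
apply_moves(rows=[[0, 0, 0, 0, 0, 0], [0, 0, 0, 0, 0, 0], [0, 0, 0, 0, 0, 0], [0, 0, 0, 0, 0, 0], [0, 0, 0, 0, 0, 0]], fingers=70, grip_force=40)

```text
time: 15.22
tool_pos: [612.8, 268.8, 12.8]
tcp_rot: [-180.0, 0.0, 38.7]
ft_force: [-0.2, -1.1, -0.1]
finger_gap: 70.3
grip_force: 0.0
```

Request:
apply_moves(rows=[[0, 0, -10, 0, 0, 0], [0, 0, -25, 0, 0, 0], [0, 0, -45, 0, 0, 0], [0, 0, -50, 0, 0, 0], [0, 0, -50, 0, 0, 0]])

```text
time: 15.85
tool_pos: [612.7, 268.8, 195.3]
tcp_rot: [180.0, -0.0, 38.7]
ft_force: [1.1, -0.8, 0.0]
finger_gap: 70.0
grip_force: 0.0
```

```bash
python3 -c "
from h import *
plan((472.2,-149.4,180,66.7,10))"
```

```text
at [612.7 268.8 195.3] [ 1.7998e+02 -4.0000e-02  3.8720e+01] t 15.85 gap 70.0 grip 0.0 F [ 1.1 -0.8  0. ]
[[-37.1, 23.8, 1.5, 0.0, 0.0, -0.049], [-38.2, 22.0, 1.5, 0.0, 0.0, -0.049], [-39.3, 20.1, 1.5, 0.0, 0.0, -0.049], [-40.2, 18.2, 1.5, 0.0, 0.0, -0.049], [-41.0, 16.2, 1.5, 0.0, 0.0, -0.049], [-41.8, 14.2, 1.5, 0.0, 0.0, -0.049], [-42.4, 12.1, 1.5, 0.0, 0.0, -0.049], [-43.0, 10.0, 1.5, 0.0, 0.0, -0.049], [-43.4, 7.9, 1.5, 0.0, 0.0, -0.049], [-43.7, 5.8, 1.5, 0.0, 0.0, -0.049]]
```

Request:
apply_moves(rows=[[-37, 24, 1.5, 0, 0, -0.049], [-38, 22, 1.5, 0, 0, -0.049], [-39.5, 20, 1.5, 0, 0, -0.049], [-40, 18, 1.5, 0, 0, -0.049], [-41, 16, 1.5, 0, 0, -0.049]])

```text
time: 16.48
tool_pos: [542.3, 58.9, 186.3]
tcp_rot: [179.9, -0.0, 52.9]
ft_force: [0.2, -0.4, -0.9]
finger_gap: 69.8
grip_force: 0.0
```

Request:
apply_moves(rows=[[-42, 14, 1.5, 0, 0, -0.049], [-42.5, 12, 1.5, 0, 0, -0.049], [-43, 10, 1.5, 0, 0, -0.049], [-43.5, 8, 1.5, 0, 0, -0.049], [-43.5, 6, 1.5, 0, 0, -0.049]])

```text
time: 17.1
tool_pos: [472.2, -150.6, 178.8]
tcp_rot: [179.9, 0.0, 66.9]
ft_force: [0.3, -0.8, 0.1]
finger_gap: 69.8
grip_force: 0.0
```

```bash
python3 ls.py; python3 -c "
from h import *
p,d=eyes.snapshot('top');cv2.imwrite('pics/t3.png',p[...,::-1][120:360,130:450])
A=cloud('top',d,d>0);m=(np.hypot(A[:,0]-568,A[:,1]-234)<125)&(A[:,2]>15)&(A[:,2]<60);print(rect(A[m]))
plan((472.2,-149.4,64,66.7,5))"
```

```text
[([482.0, 168.0, 24.0], 0.56)]
scene 332 a 84.81893252750979 136.3015715088922 b -20.61925570828843 23.134688156806607 z 92.58221464983438 (array([110.9,   1.5]), array([52.4, 42.3]), 3.2) world (array([ 474.2, -148.7]), array([52.4, 42.3]), 69.9)
[([473.0, -149.0, 76.0], 0.57), ([391.0, -430.0, 3.0], 0.46)]
(array([566.7, 230.2]), array([210.5,  31.7]), 39.4)
at [ 472.8 -148.9  178.4] [ 1.7995e+02 -3.0000e-02  6.6720e+01] t 17.35 gap 70.1 grip 0.0 F [-0.2 -0.8 -0.1]
[[-0.1, -0.1, 22.9, 0.0, 0.0, 0.0], [-0.1, -0.1, 22.9, 0.0, 0.0, 0.0], [-0.1, -0.1, 22.9, 0.0, 0.0, 0.0], [-0.1, -0.1, 22.9, 0.0, 0.0, 0.0], [-0.1, -0.1, 22.9, 0.0, 0.0, 0.0]]
```

View pics/t3.png

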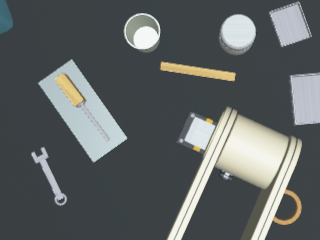

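The rod is lying back on the mat, with its handle at crop pixel (70,90). Next I'll descend on the strainer and grip it.

Request:
apply_moves(rows=[[0, 0, 35, 0, 0, 0], [0, 0, 35, 0, 0, 0], [0, 0, 25, 0, 0, 0], [0, 0, 15, 0, 0, 0], [0, 0, 4, 0, 0, 0]])

```text
time: 17.98
tool_pos: [472.5, -148.3, 63.2]
tcp_rot: [-179.9, -0.0, 66.9]
ft_force: [0.1, 0.3, 0.3]
finger_gap: 69.8
grip_force: 0.0
```

Request:
apply_moves(rows=[[0, 0, 0, 0, 0, 0], [0, 0, 0, 0, 0, 0], [0, 0, 0, 0, 0, 0], [0, 0, 0, 0, 0, 0], [0, 0, 0, 0, 0, 0]], fingers=20)

```text
time: 18.6
tool_pos: [473.6, -149.5, 65.2]
tcp_rot: [179.9, -0.0, 66.8]
ft_force: [0.1, 0.8, 7.0]
finger_gap: 35.2
grip_force: 40.9
```

Request:
apply_moves(rows=[[0, 0, 0, 0, 0, 0], [0, 0, -5, 0, 0, 0], [0, 0, -15, 0, 0, 0], [0, 0, -30, 0, 0, 0], [0, 0, -40, 0, 0, 0]])

```text
time: 19.23
tool_pos: [471.7, -148.8, 154.5]
tcp_rot: [-179.9, 0.0, 66.8]
ft_force: [0.5, 0.8, -0.8]
finger_gap: 35.4
grip_force: 40.2
```

```bash
python3 -c "
from h import *
plan((605,-368,130,95.7,5),(605,-368,60,95.7,2))"
```

```text
at [ 471.7 -148.8  154.5] [-179.89    0.     66.79] t 19.23 gap 35.4 grip 40.15562653541565 F [ 0.5  0.8 -0.8]
[[-29.8, 41.8, 4.8, 0.0, 0.0, -0.101], [-33.8, 38.6, 4.8, 0.0, 0.0, -0.101], [-37.5, 35.0, 4.9, 0.0, 0.0, -0.101], [-40.9, 31.0, 4.9, 0.0, 0.0, -0.101], [-43.8, 26.7, 4.9, 0.0, 0.0, -0.101]]
[[0.0, 0.0, 35.0, 0.0, 0.0, 0.0], [0.0, 0.0, 35.0, 0.0, 0.0, 0.0]]
```

Request:
apply_moves(rows=[[-30, 42, 5, 0, 0, -0.101], [-34, 38.5, 5, 0, 0, -0.101], [-37.5, 35, 5, 0, 0, -0.101], [-41, 31, 5, 0, 0, -0.101], [-44, 26.5, 5, 0, 0, -0.101]])

```text
time: 19.85
tool_pos: [606.5, -370.6, 129.5]
tcp_rot: [180.0, 0.0, 95.9]
ft_force: [0.3, -0.5, -2.2]
finger_gap: 35.5
grip_force: 40.5
```

Request:
apply_moves(rows=[[0, 0, 30, 0, 0, 0], [0, 0, 30, 0, 0, 0], [0, 0, 25, 0, 0, 0], [0, 0, 15, 0, 0, 0], [0, 0, 10, 0, 0, 0]])

```text
time: 20.48
tool_pos: [605.8, -369.0, 18.7]
tcp_rot: [-180.0, -0.0, 95.7]
ft_force: [1.1, 1.0, -0.8]
finger_gap: 35.5
grip_force: 40.6
```

Request:
apply_moves(rows=[[0, 0, 2, 0, 0, 0], [0, 0, 2, 0, 0, 0], [0, 0, 0, 0, 0, 0], [0, 0, 0, 0, 0, 0], [0, 0, 0, 0, 0, 0]])

```text
time: 21.1
tool_pos: [605.9, -369.1, 15.2]
tcp_rot: [180.0, 0.0, 95.7]
ft_force: [0.8, -0.5, -1.9]
finger_gap: 35.2
grip_force: 40.6
```

Request:
apply_moves(rows=[[0, 0, 1.5, 0, 0, 0], [0, 0, 1.5, 0, 0, 0], [0, 0, 0.5, 0, 0, 0], [0, 0, 0, 0, 0, 0], [0, 0, 0, 0, 0, 0]])

```text
time: 21.72
tool_pos: [605.7, -369.0, 11.3]
tcp_rot: [-180.0, -0.0, 95.7]
ft_force: [-0.8, 0.5, -0.8]
finger_gap: 35.5
grip_force: 40.6
```

Request:
apply_moves(rows=[[0, 0, 0.8, 0, 0, 0], [0, 0, 0.7, 0, 0, 0], [0, 0, 0, 0, 0, 0], [0, 0, 0, 0, 0, 0], [0, 0, 0, 0, 0, 0]])

```text
time: 22.35
tool_pos: [605.8, -369.0, 11.3]
tcp_rot: [-180.0, 0.0, 95.7]
ft_force: [-5.9, 4.2, 10.4]
finger_gap: 35.3
grip_force: 42.1
```

Contact with the tray floor. Releasing to 55 mm, then rising.

Request:
apply_moves(rows=[[0, 0, 0, 0, 0, 0], [0, 0, 0, 0, 0, 0], [0, 0, 0, 0, 0, 0], [0, 0, 0, 0, 0, 0], [0, 0, 0, 0, 0, 0]], fingers=55)

```text
time: 22.98
tool_pos: [605.7, -368.9, 9.7]
tcp_rot: [-180.0, -0.0, 95.7]
ft_force: [-0.7, 0.7, -0.7]
finger_gap: 54.9
grip_force: 0.0
```

Request:
apply_moves(rows=[[0, 0, -10, 0, 0, 0], [0, 0, -25, 0, 0, 0], [0, 0, -45, 0, 0, 0], [0, 0, -50, 0, 0, 0], [0, 0, -50, 0, 0, 0]])

```text
time: 23.6
tool_pos: [605.7, -369.0, 192.3]
tcp_rot: [180.0, 0.0, 95.7]
ft_force: [0.6, -0.8, -0.1]
finger_gap: 54.9
grip_force: 0.0
```

Request:
apply_moves(rows=[[40, 0, -10, 0, 0, 0], [50, 0, -10, 0, 0, 0], [50, 0, 0, 0, 0, 0], [50, 0, 0, 0, 0, 0], [40, 0, 0, 0, 0, 0]])

```text
time: 24.22
tool_pos: [582.6, -138.3, 210.9]
tcp_rot: [179.9, 0.0, 95.8]
ft_force: [0.5, 1.3, 0.8]
finger_gap: 55.3
grip_force: 0.0
```

Run:
```python
from h import *
a,_=eyes.snapshot("scene");b,d=eyes.snapshot("top")
x=cv2.resize(a[130:400,210:470],(400,415));y=cv2.resize(b[120:330,150:480],(400,415))
cv2.imwrite("pics/fin.png",np.hstack([x,y])[...,::-1])
```

```text
(no output)
```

View pics/fin.png

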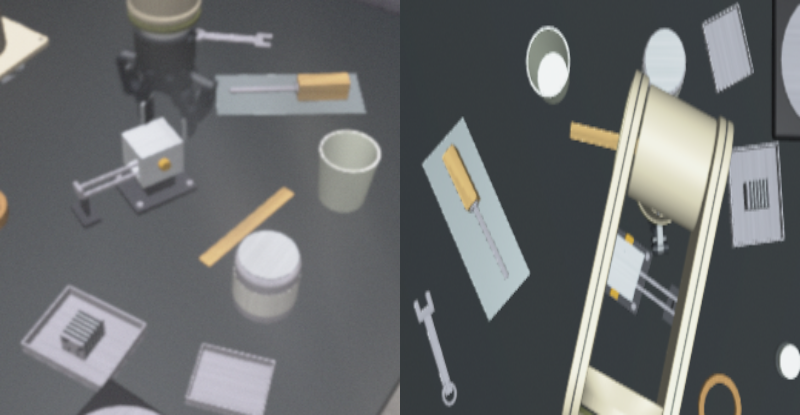

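The picture shows the strainer in the larger tray at (83,333), the rod on the mat at (290,88), the cradle empty, and everything else where it was. Handing in.

```bash
python3 -c "
from bench import job
print(job.hand_in())"
```

```text
the job is handed in; nothing more can be done
None
```

The job is handed in at about 24 s: the strainer was pushed out and is in the larger steel tray, the rod is back on its mat, and the last picture showed nothing else had moved.

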